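Third hand for a gearbox mount bracket

TASK

Be my third hand for bolting the mount bracket to the gearbox tail housing. First take the worn rubber mount that stands between them out of the way and put it in the scrap tub. Then lift the bracket by its rib, bring it gently up square and upright against the housing's mounting pad, flush and with its two bolt slots over the two tapped holes, and press it there with a steady push of about 12 N. Do not let go: finish while still holding it up and pressed, so that I can put the bolts in, and leave everything else on the bench alone.

Things in the scene. Friction and masses are not known exactly. Their poses are not given: they have to be found in the camera images.
- housing: Gearbox tail housing, cast aluminium, fixed, on its side in wooden chocks: a tube across the bench with an upright mounting pad towards the robot. Origin: on the plane of the pad's face, middle of its width, at bench level; x level into the housing, square to the pad (the way to press), y along the pad to the robot's left, z up
- pad_holes (a point): On the pad's face midway between its two 8 mm tapped holes, 73 mm above the bench; holes 42 mm either side along y; axes as housing. The pad is 132 mm wide, from 30 to 97 mm up. Behind it the tube rises to 160 mm (from 45 mm behind the face on); the 190 mm round flange at the +y end, 195 mm high, starts 150 mm to the +y side and comes forward almost to the pad's plane
- bracket: Loose cast aluminium bracket, 0.44 to 0.66 kg, standing on its foot before the pad: upright plate 120 wide, 80 high, 8 mm thick; foot 100 wide, 12 thick, reaching 110 mm back from the mating face; rib between. Origin: mating face, middle of its bottom edge; x out of that face to the housing, z up. Seated, it hangs 15 mm clear of the bench with its axes along housing's
- bracket_rib (a point): Top edge of the bracket's middle rib, 76 mm above its underside, 44 mm behind the mating face (-x of the bracket), about over its centre of mass; axes as bracket. The rib is 14 mm thick (along y), 64 mm high above the foot, free on both sides, its level top from 8 to 78 mm behind the face
- bracket_slots (a point): On the bracket's mating face midway between its two horizontal slots (22 x 16 mm), 58 mm above its underside; slots 42 mm either side along y; axes as bracket. Seated, this point lies on pad_holes, 15 mm higher than when the bracket stands on the bench
- mount: The worn rubber mount, loose, standing between bracket and pad: a black rubber cylinder with steel end plates, 44 mm diameter, 40 mm high, 0.16 kg, with an upright steel stud of 12 mm diameter on its axis from 40 to 74 mm. Origin: centre of its underside, z up along the stud
- mount_mid (a point): The centre of the mount's rubber body, on its axis 20 mm above its underside
- tub: Scrap tub: shallow grey plastic open box, fixed, 200 (x) by 160 (y) by 50 mm high, walls 4 mm, floor 4 mm thick; on the left or the right of the work. Origin: centre of its underside
- carton: Bystander: closed flat cardboard carton, 190 x 150 x 50 mm, fixed, on the side where the tub is not. Origin: centre of its underside
- bolt1: Bystander: steel flange bolt standing on its head, 22 mm wide, 39 mm high, to the right of the pad. Origin: centre of its underside
- bolt2: Bystander: a second bolt like it, beside the first. Origin: centre of its underside
- socket: Bystander: steel socket standing upright, 26 mm diameter, 38 mm high, to the left of the pad. Origin: centre of its underside
- wrench: Bystander: steel spanner, 160 mm long, lying on top of the carton. Origin: its underside, mid-length
- jug: Bystander: glass measuring jug, 104 mm diameter, 120 mm high, right of the housing. Origin: centre of its underside
- spray_can: Bystander: spray can, 65 mm diameter, 200 mm high, left of the housing. Origin: centre of its underside
There are look-alikes about, which are no part of the job. What is shaped like the bracket but orange or red is not meant.

How it is judged:
By the outcome, as a careful person would: the job done as asked, in the order asked, and still so for the second after the job is handed in, while the arm keeps its last pose, push and grip.
It also fails if it takes over 72 s, if anything falls off the work surface, if the arm or the gripper's body presses on something with over 40 N, if the wrist force passes 120 N, or if a joint passes its speed limit or range.

ROBOT

A 6-joint arm with a two-finger parallel gripper is mounted at the origin on the work surface. World frame = base frame: x ahead of the robot, y to its left, z up, the work surface at z = 0. Lengths are in m, angles in rad, forces in N, time in s.
With the tool pointing down it reaches from about 0.375 to 0.9 m from the base axis. Payload 3.1 kg.
Tool frame: the origin (TCP) lies midway between the tips of the shut fingers; the grasp point (between the pads) lies 19 mm behind it; z points along the fingers, y is the line along which they close (so a half turn about z gives the same grasp; the last joint's range is limited). The gripper opens to 87 mm and grips with 3 to 60 N. Pads are 19 mm wide; open, the fingers measure 117 mm over their backs; the gripper's body (75 mm by 190 mm) begins 51 mm behind the grasp point.
Start: joints at [-1.375, 0.527, 1.433, -0, 1.181, -0.178], TCP at [0.228, -0.582, 0.223] pointing down, gripper open.
Joint ranges: [-3.08, 3.08], [-0.75, 2.2], [0.22, 2.44], [-1.43, 4.57], [0, 2.65], [-2.85, 2.85]. Speed limits (rad/s): [2.79, 2.79, 3.14, 3.14, 3.14, 3.14].

INTERFACE

Orientations are given as a unit quaternion [x, y, z, w].
In Python, from rig import get_obs, cams, job gives the robot as it stands.
- The arm moves only by the tool servo_tool, never from a script. Its argument "moves" is text: rows parted by semicolons, each of 5 numbers parted by spaces: the shift along the tool's x, y, z in m, then the turn about the tool's z in degrees, then the finger opening in m, from 0 to 0.087. In form: dx dy dz spin claw; .... A call has 1 to 10 rows; each row is the pose to reach, as a shift and turn from the pose commanded when the call began, along the tool's axes at that moment; what a row does not reach only later rows make up. A row lasts 1/12 s, in which the tool goes at most 41.7 mm and 7.16 degrees, less where a joint would pass 70% of its speed; a pose out of reach is approached as far as the arm can. A call with a gripper value outside its range is refused whole. The fingers move at their own pace and stop on an object; "grip_force" is the grip in N (left out, the last holds). Time passes only in rows, so rows that repeat a pose let the fingers close. It gives the time, the measured TCP pose, the force, the opening and the grip force at its end, in the units of the state.
- get_obs(): the state, without advancing time (a new reading comes with each control period).
- cams.camera(name): name is "scene" or "top" or "wrist"; returns the picture (420x560x3 uint8, blue, green, red); there is no depth.
- cams.camera_model(name): a dict with "fx", "fy", "cx", "cy" (pixels), "R" (3x3) and "t" (3): a world point X has camera coordinates R X + t. Camera axes: x right, y down, z forward; pixel columns grow to the right and rows downward; lengths in m; the calibration is good to about 2 mm. The wrist camera is an equidistant fisheye: a pixel r from the principal point sees the ray r / f radians off the axis. A picture is of the moment at which its call begins: read the wrist's pose just before it. camera_model takes no time and is no camera call; for the wrist camera it gives the pose at the moment of the call.
- job.hand_in(): hands the job in; it is judged then, once.
The state is a dict: "time": time; "q": joint angles; "joint_velocities": joint speeds; "joint_torque": joint torques, N m; "position": TCP position; "tool_rot": TCP orientation; "ft_force": force on the tool from outside, world axes, zero at the start; "moment": the same for the moment, N m; "grip_width": finger opening in m; "grip_force": force on a finger pad.
Only numpy, scipy, OpenCV 4.12 (cv2) and the standard library are available. Lean on these libraries where they do the work, as an engineer would, in place of code of your own. Each camera call takes 0.05 s, during which the arm holds its last target. There are 200 camera calls.

## Working session

There is one attempt and no reset: what is moved stays moved. The work goes in short steps, Python scripts to look and compute and a tool call to move; the robot and the scene stay as the last step left them, time stands still between calls to the robot, and variables do not carry over. Pictures are saved under pics/ and viewed, at most 10 in all, crops included, and the job is handed in when it is done.

Besides the shell and the picture viewer there is one more tool, called after ">>>" as name(argument=value, ...) on one line, values as JSON. servo_tool: Moves the arm, as the interface text tells. Its arguments: {"type":"object","properties":{"moves":{"type":"string"},"grip_force":{"type":"number"}},"required":["moves"]}

```bash
mkdir -p pics; ls
python3 - <<'E'
from rig import get_obs,cams
import cv2,numpy as np
for n in("scene","top"):
    cv2.imwrite(f"pics/{n}0.png",cams.camera(n))
    m=cams.camera_model(n);print({k:np.round(v,4).tolist() for k,v in m.items()})
o=get_obs();print(o["time"],o["position"],o["tool_rot"],o["grip_width"],o["ft_force"])
E
```

```text
pics
{'fx': 418.8142, 'fy': 418.8142, 'cx': 274.5715, 'cy': 210.1574, 'R': [[-0.8206, 0.5712, -0.0173], [0.3506, 0.4793, -0.8046], [-0.4513, -0.6664, -0.5936]], 't': [0.3945, -0.1126, 1.5327]}
{'fx': 409.8132, 'fy': 409.8132, 'cx': 276.1053, 'cy': 204.1717, 'R': [[0.0256, -0.9997, 0.0001], [-0.995, -0.0255, -0.0968], [0.0968, 0.0024, -0.9953]], 't': [-0.011, 0.4782, 1.3229]}
0.1 [ 0.22813128 -0.58118751  0.22169037] [ 9.82586285e-01  1.85804441e-01  8.32224899e-06 -9.49831721e-04] 0.08686468365716349 [ 0.22626591 -0.09672617 -0.36152192]
```

View pics/scene0.png

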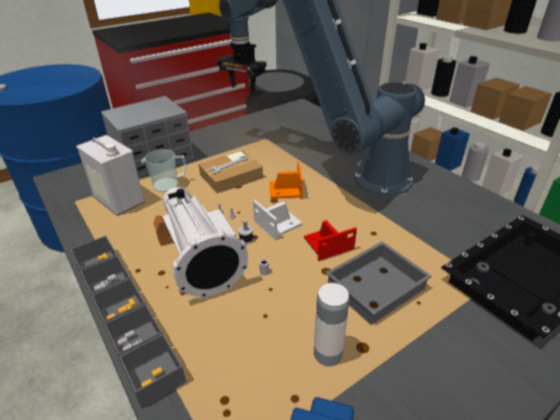

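View pics/top0.png

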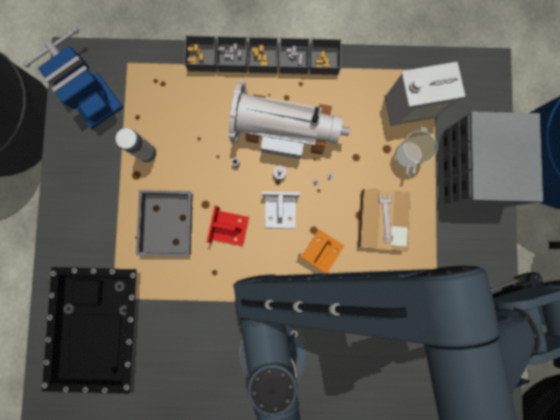

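The top view shows the white bracket at about (280,208), the mount at (280,173), the pad at (285,147) and the tub at (165,222). The red and orange look-alikes lie to either side of the bracket. I'll enlarge this part.

```bash
cat > h.py <<'E'
import numpy as np,cv2
from rig import get_obs,cams
from scipy.spatial.transform import Rotation as Ro
def px2w(m,u,v,z,fish=False):
    x=np.array([(u-m["cx"])/m["fx"],(v-m["cy"])/m["fy"]])
    if fish:
        th=np.hypot(*x); d=np.append(x/max(th,1e-9)*np.sin(th),np.cos(th))
    else: d=np.append(x,1)
    R=np.array(m["R"]);c=-R.T@np.array(m["t"]);d=R.T@d
    return c+d*(z-c[2])/d[2]
def w2px(m,X,fish=False):
    p=np.array(m["R"])@np.array(X)+np.array(m["t"])
    if fish:
        r=np.hypot(p[0],p[1]);th=np.arctan2(r,p[2]);q=p[:2]/r*th
    else: q=p[:2]/p[2]
    return q*[m["fx"],m["fy"]]+[m["cx"],m["cy"]]
def crop(im,x0,y0,w,h,s,name):
    cv2.imwrite(name,cv2.resize(im[y0:y0+h,x0:x0+w],None,fx=s,fy=s,interpolation=cv2.INTER_CUBIC))
E
python3 - <<'E'
from h import *
im=cv2.imread("pics/top0.png");crop(im,225,125,130,110,6,"pics/topc.png")
m=cams.camera_model("top")
print("tub",[px2w(m,*p,.05).round(3) for p in((139,192),(191,192),(191,257),(138,256))])
E
```

```text
tub [array([0.504, 0.445, 0.05 ]), array([0.508, 0.277, 0.05 ]), array([0.3  , 0.267, 0.05 ]), array([0.299, 0.436, 0.05 ])]
```

View pics/topc.png

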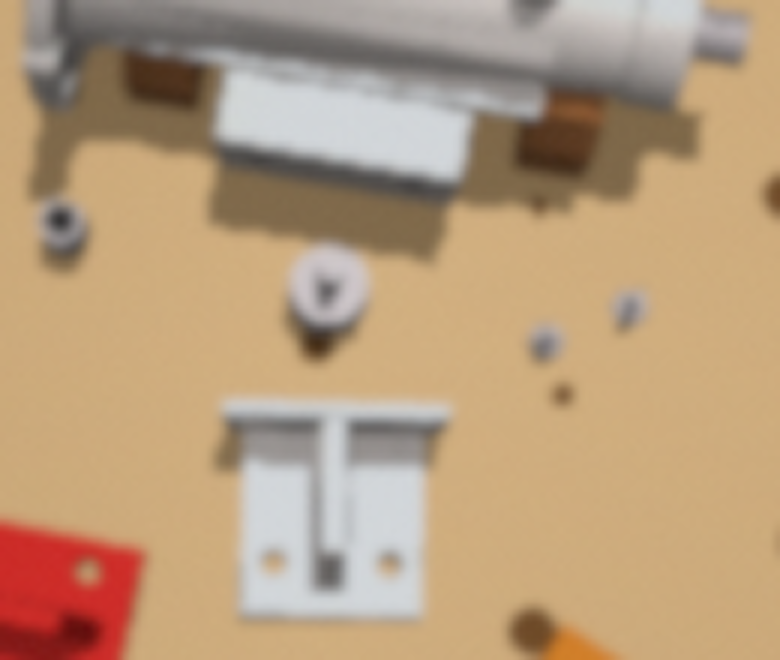

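Run:
```python
from h import *
m=cams.camera_model("top")
f=lambda x,y,z:px2w(m,225+(x+.5)/6-.5,125+(y+.5)/6-.5,z)[:2]
def seg(n,a,b,z):
    A=f(*a,z);B=f(*b,z);d=A-B;print(n,A.round(4),B.round(4),"mid",((A+B)/2).round(4),"len",np.linalg.norm(d).round(4),"yaw",np.degrees(np.arctan2(-d[0],d[1])).round(2))
seg("pad",(217,146),(462,184),.097)
seg("brk",(225,401),(452,406),.08)
seg("foot",(238,615),(422,617),.012)
print("rib",f(334,420,.076),f(333,550,.076))
print("mount",f(328,285,.04)); print("socket",f(60,218,.038),"bolts",f(545,343,.03),f(630,308,.03))
o=get_obs();print(Ro.from_quat(o["tool_rot"]).as_matrix().round(3))
```

```text
pad [0.6444 0.0539] [ 0.6275 -0.0749] mid [ 0.6359 -0.0105] len 0.1299 yaw -7.5
brk [0.5121 0.0464] [ 0.5125 -0.073 ] mid [ 0.5123 -0.0133] len 0.1194 yaw 0.2
foot [0.4026 0.0384] [ 0.4041 -0.0626] mid [ 0.4033 -0.0121] len 0.101 yaw 0.84
rib [ 0.50394755 -0.01116171] [ 0.43531014 -0.01232672]
mount [ 0.58225777 -0.00633157]
socket [0.61595116 0.14113139] bolts [ 0.55492697 -0.1259497 ] [ 0.57550457 -0.17222824]
[[ 0.931  0.365 -0.   ]
 [ 0.365 -0.931  0.002]
 [ 0.    -0.002 -1.   ]]
```

The crop shows the bracket's mating edge running from (225,401) to (452,406), the pad's top edge from (217,146) to (462,184), and the mount at (328,285). Next I go above the mount.

>>> servo_tool(moves="0.27 -0.2035 0 28.9 0.087;0.27 -0.2035 0 28.9 0.087;0.27 -0.2035 0 28.9 0.087;0.27 -0.2035 0 28.9 0.087;0.27 -0.2035 0 28.9 0.087;0.27 -0.2035 0 28.9 0.087;0.27 -0.2035 0 28.9 0.087;0.27 -0.2035 0 28.9 0.087;0.27 -0.2035 0 28.9 0.087")

```text
time: 0.85
position: [0.4067, -0.2872, 0.2221]
tool_rot: [0.998, -0.063, -0.001, -0.002]
ft_force: [0.7, 0.0, -0.0]
grip_width: 0.0872
grip_force: 0.0
```

>>> servo_tool(moves="0.1375 -0.3085 -0.02 0 0.087;0.1375 -0.3085 -0.02 0 0.087;0.1375 -0.3085 -0.02 0 0.087;0.1375 -0.3085 -0.02 0 0.087;0.1375 -0.3085 -0.02 0 0.087;0.1375 -0.3085 -0.02 0 0.087;0.1375 -0.3085 -0.02 0 0.087;0.1375 -0.3085 -0.02 0 0.087;0.1375 -0.3085 -0.02 0 0.087;0.1375 -0.3085 -0.02 0 0.087")

```text
time: 1.68
position: [0.5827, -0.0037, 0.2422]
tool_rot: [0.998, -0.063, 0.0, -0.0]
ft_force: [0.0, -1.1, -0.4]
grip_width: 0.0871
grip_force: 0.0
```

```bash
cat >> h.py <<'E'
def go(x,y,z,yaw):
    o=get_obs();M=Ro.from_quat(o["tool_rot"]).as_matrix();p=o["position"]
    cur=np.degrees(np.arctan2(M[1,0],M[0,0]))
    print("t",round(o["time"],2),"at",p.round(4),"yaw",cur.round(2),"tilt",M[:2,2].round(4),"F",o["ft_force"].round(2),"w",round(o["grip_width"],4))
    print("move",(M.T@(np.array([x,y,z])-p)).round(4),"spin",round(cur-yaw,2))
E
python3 - <<'E'
from h import *
m=cams.camera_model("wrist");im=cams.camera("wrist");cv2.imwrite("pics/w1.png",im)
go(.582,-.006,.01,-7.5)
import json;json.dump({k:np.array(v).tolist() for k,v in m.items()},open("w1.json","w"))
print({k:np.round(v,3).tolist() for k,v in m.items()})
for X in((.582,-.006,.04),(.636,-.0105,.097),(.512,-.013,.08)):print(w2px(m,X,True))
E
```

```text
t 1.73 at [ 0.5816 -0.0053  0.242 ] yaw -7.34 tilt [-0.0013 -0.0005] F [-0.78  0.59 -0.66] w 0.0868
move [0.0008 0.0005 0.232 ] spin 0.16
{'fx': 325.192, 'fy': 325.192, 'cx': 281.776, 'cy': 203.124, 'R': [[-0.125, -0.992, 0.0], [-0.953, 0.121, 0.278], [-0.276, 0.035, -0.961]], 't': [0.07, 0.517, 0.57]}
[284.2779131  179.14798982]
[282.36656332 135.45978007]
[298.84999152 248.67032753]
```

View pics/w1.png

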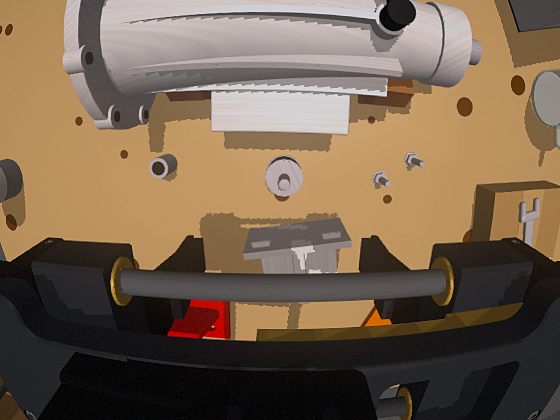

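The wrist view shows the mount's top plate centred at (284,177). The pad's front top edge runs from (211,131) to (348,134), and the bracket plate's top runs from about (250,228) to (345,219).

Run:
```python
from h import *
import json
m=json.load(open("w1.json"))
def seg(n,a,b,z):
    A=px2w(m,*a,z,True)[:2];B=px2w(m,*b,z,True)[:2];d=A-B;print(n,A.round(4),B.round(4),"mid",((A+B)/2).round(4),"len",np.linalg.norm(d).round(4),"yaw",np.degrees(np.arctan2(-d[0],d[1])).round(2))
print(px2w(m,284,177,.04,True))
im=cv2.imread("pics/w1.png")
crop(im,200,120,160,160,5,"pics/w1c.png")
crop(im,200,120,160,120,5,"pics/w1c.png")
seg("pad",(211,131),(348,134),.097)
```

```text
[ 0.58452704 -0.00599564  0.04      ]
pad [0.6498 0.0562] [ 0.6304 -0.0727] mid [ 0.6401 -0.0083] len 0.1304 yaw -8.53
```

View pics/w1c.png

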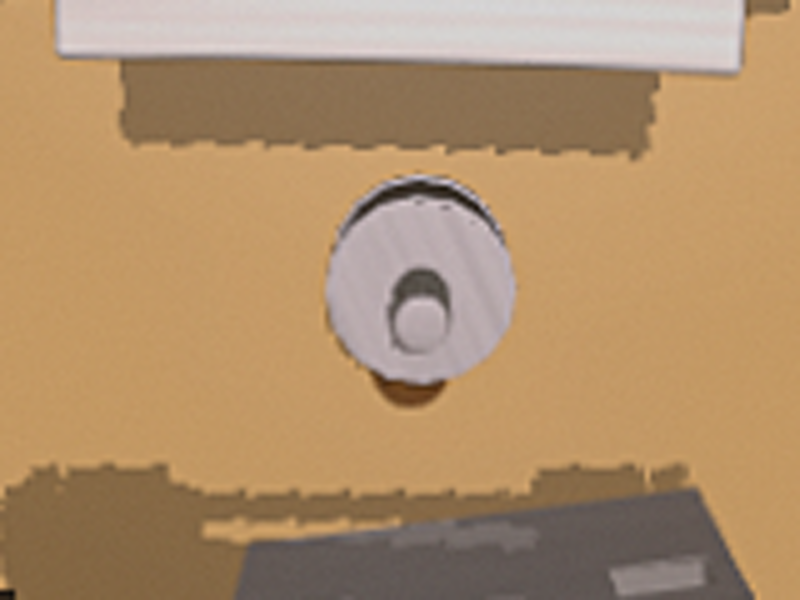

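Run:
```python
from h import *
import json
m=json.load(open("w1.json"))
def seg(n,a,b,z):
    A,B=[px2w(m,200+(x+.5)/5-.5,120+(y+.5)/5-.5,z,True)[:2] for x,y in(a,b)];d=A-B;print(n,A.round(4),B.round(4),"mid",((A+B)/2).round(4),"len",np.linalg.norm(d).round(4),"yaw",np.degrees(np.arctan2(-d[0],d[1])).round(2))
seg("pad",(57,55),(740,72),.097)
seg("brk0",(247,543),(697,490),.0)
seg("mount",(327,289),(515,289),.04)
go(.583,-.006,.012,-8)
print(np.array(m["R"]).T@-np.array(m["t"]))
```

```text
pad [0.6502 0.0562] [ 0.6305 -0.0724] mid [ 0.6403 -0.0081] len 0.13 yaw -8.71
brk0 [0.5136 0.0494] [ 0.5133 -0.0708] mid [ 0.5135 -0.0107] len 0.1203 yaw -0.17
mount [0.5868 0.0156] [ 0.5814 -0.027 ] mid [ 0.5841 -0.0057] len 0.0429 yaw -7.19
t 1.73 at [ 0.5816 -0.0053  0.242 ] yaw -7.34 tilt [-0.0013 -0.0005] F [-0.78  0.59 -0.66] w 0.0868
move [0.0018 0.0004 0.23  ] spin 0.66
[ 0.65850717 -0.01274583  0.40381406]
```

>>> servo_tool(moves="0.0015 0 0.18 0.6 0.087;0.0015 0 0.18 0.6 0.087;0.0015 0 0.18 0.6 0.087;0.0015 0 0.18 0.6 0.087;0.0015 0 0.20 0.6 0.087;0.0015 0 0.215 0.6 0.087;0.0015 0 0.23 0.6 0.087;0.0015 0 0.23 0.6 0.087;0.0015 0 0.23 0.6 0.06;0.0015 0 0.23 0.6 0.04", grip_force=25)

```text
time: 2.57
position: [0.5835, -0.0073, 0.0134]
tool_rot: [0.997, -0.071, 0.0, 0.0]
ft_force: [0.2, -0.4, 0.2]
grip_width: 0.0799
grip_force: 0.0
```

>>> servo_tool(moves="0 0 0 0 0.035;0 0 0 0 0.03;0 0 0 0 0.03;0 0 0 0 0.03;0 0 0 0 0.03;0 0 0 0 0.03;0 0 -0.02 0 0.03;0 0 -0.05 0 0.03")

```text
time: 3.23
position: [0.5804, -0.0054, 0.0601]
tool_rot: [0.998, -0.07, -0.004, -0.001]
ft_force: [0.1, -0.7, -1.7]
grip_width: 0.0416
grip_force: 24.7
```

>>> servo_tool(moves="0 0 -0.04 0 0.03;0 0 -0.08 0 0.03;0 0 -0.12 0 0.03;-0.028 -0.042 -0.12 -8 0.03;-0.056 -0.084 -0.12 -8 0.03;-0.08 -0.118 -0.12 -8 0.03;-0.104 -0.152 -0.12 -8 0.03;-0.128 -0.186 -0.12 -8 0.03;-0.152 -0.22 -0.12 -8 0.03;-0.172 -0.25 -0.12 -8 0.03")

```text
time: 4.07
position: [0.4515, 0.2565, 0.1823]
tool_rot: [1.0, -0.001, -0.001, 0.0]
ft_force: [-0.1, 0.4, -1.4]
grip_width: 0.0416
grip_force: 24.7
```

Run:
```python
from h import *
go(.404,.356,.018,0)
```

```text
t 4.07 at [0.4515 0.2565 0.1823] yaw -0.1 tilt [-0.001  -0.0003] F [-0.06  0.41 -1.39] w 0.0416
move [-0.0475 -0.0995  0.1643] spin -0.1
```

>>> servo_tool(moves="-0.018 -0.037 0 0 0.03;-0.035 -0.074 0 0 0.03;-0.042 -0.09 0.02 0 0.03;-0.042 -0.09 0.055 0 0.03;-0.042 -0.09 0.09 0 0.03;-0.042 -0.09 0.12 0 0.03;-0.042 -0.09 0.14 0 0.03;-0.042 -0.09 0.155 0 0.03;-0.042 -0.09 0.163 0 0.03;-0.042 -0.09 0.163 0 0.03")

```text
time: 4.9
position: [0.4104, 0.3446, 0.0179]
tool_rot: [1.0, -0.001, -0.002, 0.001]
ft_force: [-1.0, -0.3, -1.2]
grip_width: 0.0419
grip_force: 25.7
```

>>> servo_tool(moves="0 0 0 0 0.03;0 0 0 0 0.05;0 0 0 0 0.065;0 0 0 0 0.065;0 0 0 0 0.065")

```text
time: 5.32
position: [0.4121, 0.3455, 0.0206]
tool_rot: [1.0, -0.001, 0.001, -0.0]
ft_force: [-0.3, 0.4, 0.3]
grip_width: 0.0599
grip_force: 0.0
```

>>> servo_tool(moves="0 0 -0.02 0 0.065;0 0 -0.06 0 0.065;0 0 -0.1 0 0.065;0 0 -0.14 0 0.065;0 0 -0.18 0 0.065;0 0 -0.19 0 0.065")

```text
time: 5.82
position: [0.4147, 0.3471, 0.2166]
tool_rot: [1.0, -0.001, 0.006, -0.003]
ft_force: [1.7, 0.3, 0.6]
grip_width: 0.0651
grip_force: 0.0
```

Run:
```python
from h import *
im=cams.camera("top");cv2.imwrite("pics/top2.png",im);crop(im,125,130,220,140,3.5,"pics/top2c.png")
go(.4685,-.0115,.21,0)
```

```text
t 5.87 at [0.4146 0.347  0.216 ] yaw -0.07 tilt [0.0116 0.0062] F [ 0.61 -0.41  0.68] w 0.0651
move [0.0542 0.3585 0.0044] spin -0.07
```

View pics/top2c.png

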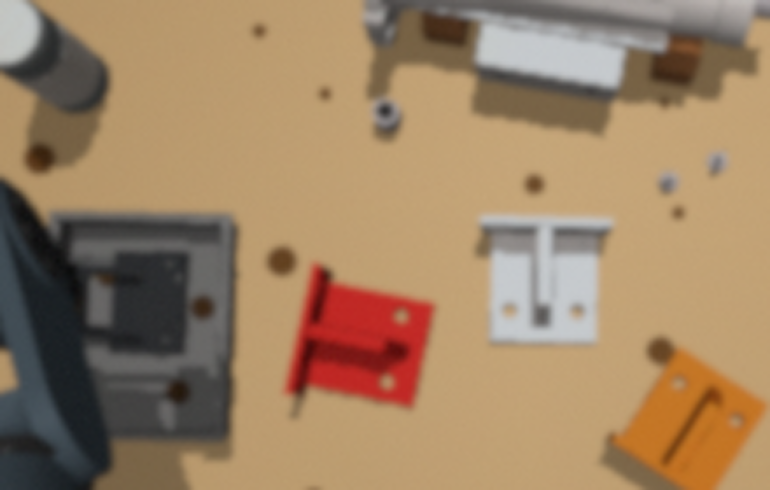

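The top view shows that the space between the bracket and the pad is clear and nothing else has moved. The tub holds the mount under the gripper. Next I go over the bracket's rib.

>>> servo_tool(moves="0.006 0.04 0 0 0.06;0.012 0.08 0 0 0.06;0.018 0.12 0 0 0.06;0.024 0.16 0 0 0.06;0.03 0.2 0 0 0.06;0.036 0.24 0 0 0.06;0.042 0.28 0 0 0.06;0.048 0.32 0 0 0.06;0.054 0.345 0 0 0.06;0.054 0.3585 0 0 0.06")

```text
time: 6.7
position: [0.4656, -0.0168, 0.2085]
tool_rot: [1.0, -0.003, -0.0, 0.0]
ft_force: [0.5, -0.0, 0.5]
grip_width: 0.0599
grip_force: 0.0
```

>>> servo_tool(moves="0 0 0 0 0.06;0 0 0 0 0.06;0 0 0 0 0.06")

```text
time: 6.95
position: [0.4639, -0.0125, 0.2087]
tool_rot: [1.0, -0.001, -0.001, -0.001]
ft_force: [-0.6, -0.4, 0.6]
grip_width: 0.0602
grip_force: 0.0
```

Run:
```python
from h import *
m=cams.camera_model("wrist");im=cams.camera("wrist");cv2.imwrite("pics/w2.png",im)
import json;json.dump({k:np.array(v).tolist() for k,v in m.items()},open("w2.json","w"))
go(.4685,-.0115,.034,0)
for X in((.513,-.0115,.08),(.4685,-.0115,.076),(.64,-.008,.097)):print(w2px(m,X,True))
im=cams.camera("wrist")
crop(im,160,100,240,180,3.3,"pics/w2c.png")
```

```text
t 7.0 at [ 0.464  -0.0122  0.209 ] yaw -0.02 tilt [-0.0017  0.0009] F [ 0.45 -0.39  0.55] w 0.0601
move [ 0.0048 -0.0005  0.175 ] spin -0.02
[281.2603541  141.70079991]
[281.33508403 189.01614012]
[276.86307863  -2.60504042]
```

View pics/w2c.png

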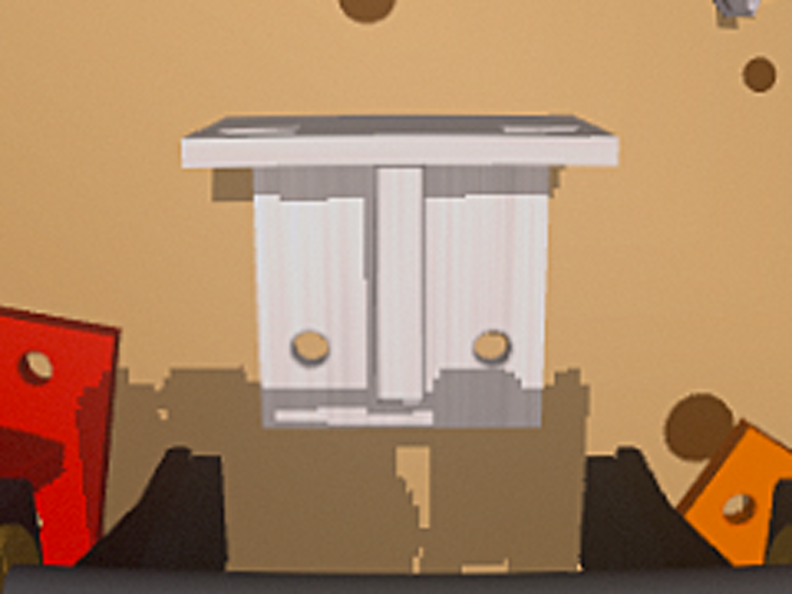

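The enlarged crop shows the bracket's face edge from (183,139) to (618,138) and the rib top at u≈400. Both are within 1 mm of the prediction, so I descend and grip.

>>> servo_tool(moves="0.0045 0 0.035 0 0.06;0.0045 0 0.07 0 0.06;0.0045 0 0.1 0 0.06;0.0045 0 0.125 0 0.06;0.0045 0 0.145 0 0.06;0.0045 0 0.16 0 0.06;0.0045 0 0.17 0 0.06;0.0045 0 0.175 0 0.06;0.0045 0 0.175 0 0.05;0.0045 0 0.175 0 0.035", grip_force=50)

```text
time: 7.88
position: [0.4696, -0.0128, 0.0347]
tool_rot: [1.0, -0.0, 0.0, 0.0]
ft_force: [0.1, 0.2, -0.7]
grip_width: 0.0533
grip_force: 0.0
```

>>> servo_tool(moves="0 0 0 0 0.025;0 0 0 0 0.015;0 0 0 0 0.005;0 0 0 0 0.005;0 0 0 0 0.005;0 0 0 0 0.005;0 0 0 0 0.005;0 0 0 0 0.005")

```text
time: 8.55
position: [0.4695, -0.0131, 0.0349]
tool_rot: [1.0, -0.001, 0.0, -0.0]
ft_force: [0.1, 4.1, 4.6]
grip_width: 0.0137
grip_force: 50.0
```

Run:
```python
from h import *
go(.4685,-.0115,.034,0);o=get_obs();print(o["grip_force"],o["moment"])
```

```text
t 8.55 at [ 0.4695 -0.0131  0.0349] yaw -0.11 tilt [0.0004 0.0004] F [0.09 4.07 4.65] w 0.0137
move [-0.001  -0.0016  0.0009] spin -0.11
49.999823422804184 [ 0.623984   -0.06944043 -0.03661832]
```

>>> servo_tool(moves="0 0 -0.005 0 0.005;0 0 -0.01 0 0.005;0 0 -0.015 0 0.005;0.01 -0.001 -0.015 0 0.005;0.025 -0.004 -0.015 2 0.005;0.045 -0.007 -0.015 4 0.005;0.065 -0.01 -0.015 6 0.005;0.08 -0.012 -0.015 7 0.005;0.09 -0.013 -0.015 8 0.005;0.0955 -0.014 -0.015 8 0.005")

```text
time: 9.38
position: [0.5677, 0.0003, 0.0495]
tool_rot: [0.998, -0.07, 0.001, 0.0]
ft_force: [0.3, -0.3, -5.5]
grip_width: 0.0135
grip_force: 50.0
```

>>> servo_tool(moves="0 0 0 0 0.005;0 0 0 0 0.005;0 0 0 0 0.005;0 0 0 0 0.005")

```text
time: 9.72
position: [0.5636, 0.0005, 0.0493]
tool_rot: [0.998, -0.07, -0.001, -0.0]
ft_force: [-0.6, 0.4, -5.4]
grip_width: 0.0134
grip_force: 50.0
```

Run:
```python
from h import *
import json
m=cams.camera_model("wrist");im=cams.camera("wrist")
json.dump({k:np.array(v).tolist() for k,v in m.items()},open("w3.json","w"))
go(.5652,.0009,.0495,-8);print(get_obs()["moment"])
p=w2px(m,(.6,-.005,.095),True);print(p)
x0,y0=int(p[0])-80,int(p[1])-60;x0,y0=max(x0,0),max(y0,0);print(x0,y0)
cv2.imwrite("pics/w3.png",im);crop(im,x0,y0,160,120,5,"pics/w3c.png")
im=cams.camera("scene");cv2.imwrite("pics/scene3.png",im)
```

```text
t 9.77 at [5.639e-01 5.000e-04 4.940e-02] yaw -8.09 tilt [-0.0015  0.0002] F [-0.18 -0.12 -6.32] w 0.0135
move [ 0.0012 -0.0006 -0.0001] spin -0.09
[0.00113004 0.04679293 0.00725563]
[284.0928227  218.81412445]
204 158
```

View pics/w3c.png

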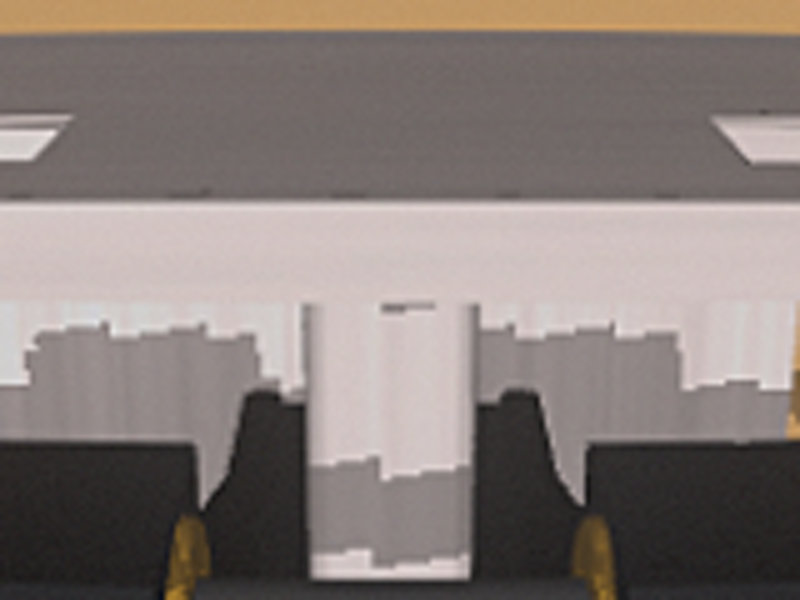

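This crop is too tight: it shows the plate edge at y≈200 with the rib centred between the fingers, and the gap is out of frame. I need a wider one that includes the pad.

Run:
```python
from h import *
im=cv2.imread("pics/w3.png");crop(im,180,80,200,150,4,"pics/w3d.png")
```

```text
(no output)
```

View pics/w3d.png

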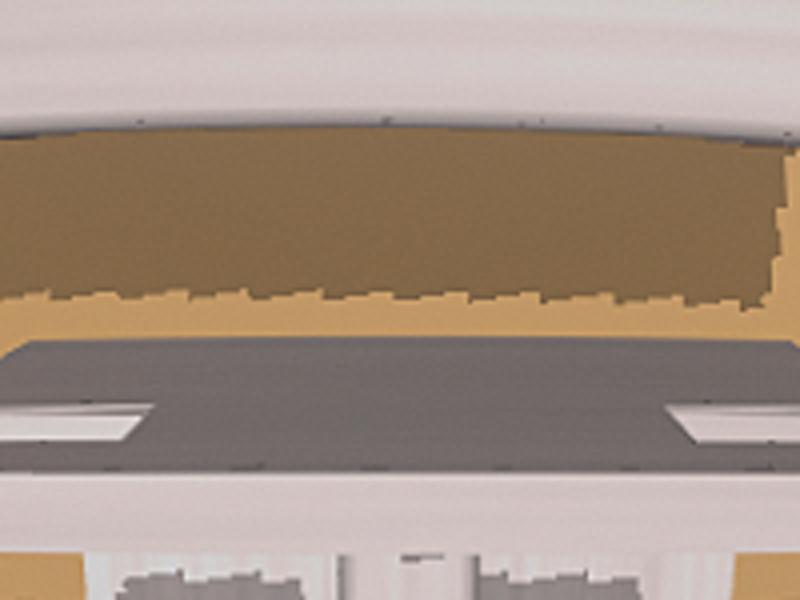

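The wide crop shows the pad's edge at y≈130 and the plate's front top edge at y≈473, nearly parallel. I'll rectify the picture at z≈0.096 and take the edges from that numerically.

```bash
cat > rect.py <<'E'
from h import *
import json
m=json.load(open("w3.json"));im=cv2.imread("pics/w3.png")
B=cv2.GaussianBlur(im[...,0],(3,3),0).astype(np.float32)
o=np.array([.638,-.0093]);th=np.radians(-8);ex=np.array([np.cos(th),np.sin(th)]);ey=np.array([-ex[1],ex[0]])
xs=np.arange(-.06,.03,.00025);ys=np.arange(-.085,.0851,.0005)
def rect(z):
    P=np.array([[w2px(m,[*(o+a*ex+b*ey),z],True) for b in ys] for a in xs],np.float32)
    return cv2.remap(B,P[...,0],P[...,1],cv2.INTER_LINEAR)
P=rect(.097);Q=rect(.095)
def last(prof,lo,hi,thr):   # first crossing up, with increasing x
    s=(xs>lo)&(xs<hi);v=prof[s];k=np.where((v[:-1]<thr)&(v[1:]>=thr))[0];return xs[s][k[0]] if len(k) else np.nan
pad=np.array([last(P[:,j],-.018,.02,160) for j in range(len(ys))])
brk=np.array([-last(-Q[:,j],-.055,-.015,-160) for j in range(len(ys))])*-1
for n,e in(("pad",pad),("brk",brk)):
    ok=np.isfinite(e)&(abs(ys)<.05)&(abs(e-np.nanmedian(e))<.004);c=np.polyfit(ys[ok],e[ok],1)
    print(n,"x at 0",c[1].round(4),"yaw rel",np.degrees(-np.arctan(c[0])).round(2),"n",ok.sum(),"res",np.std(e[ok]-np.polyval(c,ys[ok])).round(5))
    r=P if n=="pad" else Q; i=np.argmin(abs(xs-(c[1]+(.004 if n=="pad" else -.004)))); row=r[i]>160
    k=np.where(np.diff(row.astype(int)))[0];print(" transitions y",ys[k].round(4))
E
python3 rect.py
```

```text
pad x at 0 0.0024 yaw rel -0.73 n 200 res 8e-05
 transitions y [-0.063  0.066]
brk x at 0 -0.0303 yaw rel -0.09 n 193 res 7e-05
 transitions y [-0.071  -0.07   -0.0595  0.059 ]
```

>>> servo_tool(moves="0.003 -0.0006 -0.0005 0.3 0.005;0.007 -0.0012 -0.0005 0.65 0.005;0.011 -0.0018 -0.0005 0.65 0.005;0.015 -0.0018 -0.0005 0.65 0.005;0.018 -0.0018 -0.0005 0.65 0.005;0.021 -0.0018 -0.0005 0.65 0.005;0.024 -0.0018 -0.0005 0.65 0.005;0.026 -0.0018 -0.0005 0.65 0.005;0.027 -0.0018 -0.0005 0.65 0.005;0.027 -0.0018 -0.0005 0.65 0.005")

```text
time: 10.65
position: [0.5922, -0.0016, 0.05]
tool_rot: [0.997, -0.076, 0.0, 0.0]
ft_force: [0.2, -0.7, -4.3]
grip_width: 0.0137
grip_force: 50.0
```

>>> servo_tool(moves="0 0 0 0 0.005;0 0 0 0 0.005;0 0 0 0 0.005")

```text
time: 10.9
position: [0.5916, -0.0015, 0.05]
tool_rot: [0.997, -0.076, -0.0, -0.0]
ft_force: [-0.4, 1.4, -4.9]
grip_width: 0.0137
grip_force: 50.0
```

```bash
python3 - <<'E'
from h import *
import json
m=cams.camera_model("wrist");im=cams.camera("wrist")
json.dump({k:np.array(v).tolist() for k,v in m.items()},open("w4.json","w"));cv2.imwrite("pics/w4.png",im)
go(.564,.0005,.05,-8.73);print(get_obs()["moment"])
E
sed 's/w3/w4/g;s/-.055,-.015,-160/-.03,.0,-160/;s/-.018,.02,160/-.008,.02,160/' rect.py | python3 -
```

```text
t 10.95 at [ 0.5917 -0.0015  0.05  ] yaw -8.73 tilt [-0.0004  0.0001] F [ 0.05 -0.46 -6.16] w 0.0137
move [-0.0277  0.0022  0.    ] spin -0.0
[ 0.05386443  0.0652475  -0.01666443]
pad x at 0 0.003 yaw rel -0.7 n 200 res 8e-05
 transitions y [-0.0625  0.0655]
brk x at 0 -0.0027 yaw rel -0.78 n 187 res 7e-05
 transitions y [-0.0585  0.0605]
```

>>> servo_tool(moves="0.001 -0.0003 0 0 0.005;0.002 -0.0005 0 0 0.005;0.003 -0.0005 0 0 0.005;0.0035 -0.0005 0 0 0.005;0.004 -0.0005 0 0 0.005;0.0045 -0.0005 0 0 0.005;0.005 -0.0005 0 0 0.005;0.005 -0.0005 0 0 0.005")

```text
time: 11.62
position: [0.5954, -0.0015, 0.0499]
tool_rot: [0.997, -0.076, -0.002, -0.0]
ft_force: [-5.0, 0.2, -2.1]
grip_width: 0.0139
grip_force: 50.0
```

>>> servo_tool(moves="0.0003 0 0 0 0.005;0.0006 0 0 0 0.005;0.0006 0 0 0 0.005")

```text
time: 11.87
position: [0.5954, -0.0015, 0.0499]
tool_rot: [0.997, -0.076, -0.002, -0.0]
ft_force: [-5.7, 0.2, -2.9]
grip_width: 0.0137
grip_force: 50.0
```

```bash
python3 - <<'E'
from h import *
import json
m=cams.camera_model("wrist");im=cams.camera("wrist")
json.dump({k:np.array(v).tolist() for k,v in m.items()},open("w5.json","w"));cv2.imwrite("pics/w5.png",im)
go(.6,-.0015,.05,-8.73);print(get_obs()["moment"])
E
sed 's/w3/w5/g;s/-.055,-.015,-160/-.03,.02,-160/;s/-.018,.02,160/-.008,.02,160/' rect.py | python3 -
```

```text
t 11.92 at [ 0.5954 -0.0016  0.0499] yaw -8.72 tilt [-0.0044  0.0006] F [-6.08  0.19 -1.24] w 0.0139
move [ 0.0045 -0.0007 -0.0001] spin 0.01
[0.05995486 0.7111856  0.02515886]
pad x at 0 -0.0064 yaw rel -0.31 n 151 res 0.00106
 transitions y [-0.0565  0.0595]
brk x at 0 0.0013 yaw rel -0.7 n 174 res 0.0001
 transitions y [-0.0575  0.061 ]
```

Run:
```python
from h import *
import json
for n,y0,y1,zb,c in(("w2",120,160,.0,None),("w3",150,215,.0147,None),("w4",150,215,.0152,None)):
    m=json.load(open(n+".json"));im=cv2.imread(f"pics/{n}.png").astype(float)
    tops,bots=[],[]
    for u in range(255,310,3):
        R=im[y0:y1,u-1:u+2,2].mean(1);Bc=im[y0:y1,u-1:u+2,0].mean(1)
        kt=np.argmax(np.diff(Bc)) # dark->light
        d=np.diff(R)[:max(kt-1,1)];kb=np.argmin(d)
        def sub(p,k,s):
            w=s*np.diff(p)[max(k-2,0):k+3];w=np.clip(w,0,None);return (np.arange(max(k-2,0),max(k-2,0)+len(w))*w).sum()/w.sum()+.5+y0
        tops.append(px2w(m,u,sub(Bc,kt,1),zb+.08,True)); bots.append(px2w(m,u,sub(R,kb,-1),zb,True))
    th=0 if n=="w2" else np.radians(-8.5);ex=np.array([np.cos(th),np.sin(th)])
    a=np.array(tops)[:,:2]@ex;b=np.array(bots)[:,:2]@ex
    print(n,"top",np.median(a).round(4),"bot",np.median(b).round(4),"bot-top",np.median(b-a).round(4),np.std(b-a).round(4),"campos",(-np.array(m["R"]).T@m["t"]).round(3))
```

```text
w2 top 0.5051 bot 0.5141 bot-top 0.0091 0.0073 campos [ 0.541 -0.012  0.37 ]
w3 top 0.6022 bot 0.6019 bot-top -0.0003 0.0 campos [ 0.64  -0.01   0.211]
w4 top 0.6301 bot 0.6154 bot-top -0.0147 0.0001 campos [ 0.667 -0.013  0.212]
```

>>> servo_tool(moves="0.0005 0 0 0 0.005;0.001 0 0 0 0.005;0.001 0 0 0 0.005;0.001 0 0 0 0.005")

```text
time: 12.25
position: [0.5954, -0.0015, 0.0498]
tool_rot: [0.997, -0.076, -0.003, -0.0]
ft_force: [-8.3, 0.6, -1.2]
grip_width: 0.014
grip_force: 50.0
```

Run:
```python
from h import *
go(.6,-.0015,.05,-8.73);print(get_obs()["moment"])
```

```text
t 12.25 at [ 0.5954 -0.0015  0.0498] yaw -8.71 tilt [-0.0065  0.001 ] F [-8.29  0.61 -1.19] w 0.014
move [ 0.0046 -0.0007 -0.0003] spin 0.02
[ 0.10998189  0.90046892 -0.00256196]
```

>>> servo_tool(moves="0.0005 0 0 0 0.005;0.001 0 0 0 0.005;0.0014 0 0 0 0.005;0.0014 0 0 0 0.005;0.0014 0 0 0 0.005;0.0014 0 0 0 0.005")

```text
time: 12.75
position: [0.5953, -0.0015, 0.0496]
tool_rot: [0.997, -0.076, -0.005, -0.0]
ft_force: [-10.3, 0.4, 0.2]
grip_width: 0.0139
grip_force: 50.0
```

Run:
```python
from h import *
im=cams.camera("scene");a=im[160:300,150:360]
im=cams.camera("top");b=im[110:270,130:320]
cv2.imwrite("pics/fin.png",np.hstack([cv2.resize(a,(400,300),interpolation=cv2.INTER_CUBIC),cv2.resize(b,(400,300),interpolation=cv2.INTER_CUBIC)]))
go(.6,-.0015,.05,-8.73);o=get_obs();print(o["moment"],np.abs(o["joint_velocities"]).max())
```

```text
t 12.85 at [ 0.5953 -0.0015  0.0496] yaw -8.7 tilt [-0.0096  0.0014] F [-9.73  1.48 -0.32] w 0.0136
move [ 0.0047 -0.0007 -0.0005] spin 0.03
[ 0.14078457  1.19687725 -0.06602598] 0.002229605745658277
```

View pics/fin.png

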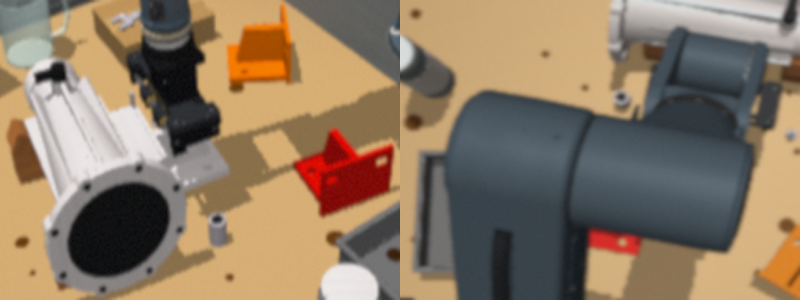

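The last view shows the bracket up against the pad and the socket, look-alikes and carton undisturbed. The push reads about 10 N. I'll check that the bracket stays flush while the wrist flexes: if it does, it should turn slightly relative to the camera.

Run:
```python
from h import *
cv2.imwrite("pics/w6.png",cams.camera("wrist"))
def sub(g,lo,hi,s):
    d=s*np.diff(g[lo:hi]);k=d.argmax();a=max(k-2,0);w=np.clip(d[a:k+3],0,None);return lo+.5+a+(np.arange(len(w))*w).sum()/w.sum()
for n in("w3","w4","w5","w6"):
    g=cv2.imread(f"pics/{n}.png",0).astype(float)
    print(n,"front",np.round([sub(g[:,u-2:u+3].mean(1),190,206,1) for u in(230,260,300,330)],2),
     "rear",np.round([sub(g[:,u-2:u+3].mean(1),210,226,-1) for u in(230,260,300,330)],2),
     "ribend",np.round([sub(g[:,u-2:u+3].mean(1),266,282,-1) for u in(275,282,289)],2))
m=cams.camera_model("wrist");print(-np.array(m["R"]).T@m["t"],get_obs()["position"])
for z in(.095,.0945):print(w2px(m,(.6375,-.0075,z),True),w2px(m,(.6375,-.0075,z+.001),True))
```

```text
w3 front [197.93 197.89 197.9  197.93] rear [224.37 223.9  223.17 224.5 ] ribend [273.24 273.24 273.24]
w4 front [197.95 197.93 197.92 197.97] rear [224.12 216.5  218.19 223.56] ribend [273.23 273.25 273.24]
w5 front [198.26 198.21 198.39 198.26] rear [223.78 222.44 218.21 223.  ] ribend [273.23 273.24 273.24]
w6 front [199.15 199.25 200.32 200.19] rear [223.32 222.28 223.72 222.86] ribend [273.22 273.25 273.25]
[ 0.67239817 -0.01270972  0.210458  ] [ 0.59527124 -0.00144426  0.04961075]
[282.05232321 204.77902164] [282.05501164 205.5725344 ]
[282.0509945  204.38696034] [282.05366222 205.17420094]
```

The plate's edge shifted about 1 px in the wrist view, which matches the bracket staying flush while the wrist flexes about 0.5°. I'll top up to 12 N and let the arm carry a little more of the weight.

>>> servo_tool(moves="0.0005 0 -0.0005 0 0.005;0.001 0 -0.001 0 0.005;0.001 0 -0.001 0 0.005;0.001 0 -0.001 0 0.005;0.001 0 -0.001 0 0.005;0.001 0 -0.001 0 0.005")

```text
time: 13.4
position: [0.5951, -0.0014, 0.0498]
tool_rot: [0.997, -0.076, -0.006, -0.0]
ft_force: [-10.5, 0.2, -2.7]
grip_width: 0.0137
grip_force: 50.0
```

Run:
```python
from h import *
ex=np.array([np.cos(np.radians(-8.7)),np.sin(np.radians(-8.7)),0])
for i in range(5):
    cams.camera("top");o=get_obs();print((-o["ft_force"]@ex).round(2),o["ft_force"].round(2))
go(.6,-.0015,.05,-8.73)
```

```text
10.55 [-10.6    0.5   -3.05]
10.45 [-10.5    0.45  -2.37]
10.44 [-10.45   0.75  -2.79]
9.9 [-10.06  -0.25  -2.18]
10.33 [-10.32   0.86  -2.56]
t 13.65 at [ 0.5951 -0.0014  0.0498] yaw -8.7 tilt [-0.0123  0.0019] F [-10.32   0.86  -2.56] w 0.0135
move [ 0.0048 -0.0006 -0.0003] spin 0.03
```

>>> servo_tool(moves="0.0005 0 0 0 0.005;0.001 0 0 0 0.005;0.001 0 0 0 0.005;0.001 0 0 0 0.005;0.001 0 0 0 0.005", grip_force=58)

```text
time: 14.07
position: [0.5951, -0.0014, 0.0498]
tool_rot: [0.997, -0.076, -0.007, -0.001]
ft_force: [-12.5, 1.2, 0.8]
grip_width: 0.0138
grip_force: 58.0
```

Run:
```python
from h import *
ex=np.array([np.cos(np.radians(-8.7)),np.sin(np.radians(-8.7)),0])
for i in range(4):
    cams.camera("top");o=get_obs();print((-o["ft_force"]@ex).round(2),o["ft_force"].round(2),o["moment"].round(2))
go(.6,-.0015,.05,-8.73)
```

```text
12.81 [-12.9    0.43  -0.52] [ 0.08  1.53 -0.01]
12.46 [-12.54   0.45  -0.5 ] [0.08 1.5  0.02]
12.69 [-12.65   1.18  -0.22] [ 0.08  1.55 -0.06]
12.66 [-12.63   1.18  -0.33] [ 0.09  1.54 -0.1 ]
t 14.27 at [ 0.5951 -0.0014  0.0498] yaw -8.7 tilt [-0.0144  0.0022] F [-12.63   1.18  -0.33] w 0.0138
move [ 0.0049 -0.0007 -0.0002] spin 0.03
```

Run:
```python
from h import *
im=cams.camera("wrist");cv2.imwrite("pics/w7.png",im)
for n in("w4","w5","w6","w7"):
    g=cv2.imread(f"pics/{n}.png",0).astype(float)
    for u in(225,245,330):print(n,u,g[190:206,u-2:u+3].mean(1).astype(int))
s=cams.camera("scene");m=cams.camera_model("scene");s0=cv2.imread("pics/scene0.png")
for z in(.01,.024,.044,.07,.1):
    u,v=w2px(m,(.412,.3455,z)).round().astype(int);print(z,(u,v),s[v,u],s0[v,u])
```

```text
w4 225 [104 104 104 102 104 102  99 103 147 193 186 183 183 182 183 181]
w4 245 [ 93 106 104 103 103 102 100 104 148 193 185 183 182 181 182 183]
w4 330 [ 93 105 103 104 104 101 100 101 147 192 183 181 179 179 180 181]
w5 225 [179 178 178 179 180 173 153 134 147 190 184 182 181 180 181 181]
w5 245 [179 178 179 178 179 173 154 136 139 173 186 182 181 181 180 181]
w5 330 [180 180 179 178 178 171 154 136 149 188 181 180 178 177 179 180]
w6 225 [179 179 179 178 180 180 164 144 125 151 189 183 182 182 181 181]
w6 245 [179 179 179 179 179 177 163 149 121 124 180 185 181 181 180 181]
w6 330 [181 180 179 179 178 177 165 150 127 113 145 170 181 177 179 180]
w7 225 [180 179 179 179 180 178 166 145 116 144 190 183 182 182 182 182]
w7 245 [180 178 179 178 179 176 165 149 124 129 178 185 181 180 181 182]
w7 330 [182 180 179 179 177 176 166 151 132 121 140 162 182 178 178 180]
0.01 (np.int64(370), np.int64(282)) [26 25 25] [109 108 110]
0.024 (np.int64(371), np.int64(278)) [163 157 164] [110 110 110]
0.044 (np.int64(372), np.int64(272)) [102 100 102] [111 111 110]
0.07 (np.int64(373), np.int64(265)) [135 131 135] [110 110 110]
0.1 (np.int64(374), np.int64(257)) [66 66 65] [61 61 60]
```

```bash
python3 -c "
from rig import job
print(job.hand_in())"
```

```text
the job is handed in; nothing more can be done
None
```

I've handed the job in: the mount is in the scrap tub, and the arm is still holding the bracket lifted 15 mm, flush on the pad as far as the wrist camera shows, with its slots over the holes by measurement, at a steady push of about 12.6 N.

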